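Clear the jammed tube rack and register it on the loading deck

ROBOT

A 7-joint arm with a two-finger parallel gripper is mounted at the origin on the work surface. World frame = base frame: x ahead of the robot, y to its left, z up, the work surface at z = 0. Lengths are in m, angles in rad, forces in N, time in s.
With the tool pointing down it reaches from about 0.4 to 0.85 m from the base axis. Payload 10.4 kg.
Tool frame: the origin (TCP) lies between the finger pads; the fingertips stand ahead of it and the grasp point (between the pads) lies 3 mm ahead of it (r.tips_ahead is the z of the fingertips in the tool frame, in m); z points along the fingers, y is the line along which they close (so a half turn about z gives the same grasp; the last joint's range is limited). The gripper opens to 87 mm and grips with 3 to 60 N. Pads are 19 mm wide; open, the fingers measure 117 mm over their backs; the gripper's body (75 mm by 190 mm) begins 51 mm behind the grasp point.
Start: joints at [-1.154, 0.332, -0.065, 1.46, 0.022, 1.35, -0.088], TCP at [0.266, 0.566, 0.213] pointing down, gripper open.
Joint ranges: [-2.6, 2.6], [-0.5, 2.12], [-1.47, 1.34], [0.16, 2.42], [-1.27, 4.41], [0.06, 2.06], [-2.6, 2.6]. Speed limits (rad/s): [2.22, 2.22, 2.79, 2.79, 3.14, 3.14, 3.14].

INTERFACE

Orientations are given as a unit quaternion [x, y, z, w].
In Python, from bench import telemetry, camera, get_calibration, r gives the robot as it stands.
- The arm moves only by the tool drive_tool, never from a script. Its argument "series" is one flat list of numbers, 7 for each row, row after row: the turn, a rotation vector about the tool's x, y, z in units of 5 degrees (1.0 is 5 degrees), then the shift along the tool's x, y, z in units of 40 mm (1.0 is 40 mm), then the opening, from -1 (shut) to 1 (fully open). A call has 1 to 10 rows; each row is the pose to reach, as a shift and turn from the pose commanded when the call began, along the tool's axes at that moment; what a row does not reach only later rows make up. A row lasts 1/12 s, in which the tool goes at most 41.7 mm and 7.16 degrees, less where a joint would pass 70% of its speed; a pose out of reach is approached as far as the arm can. A call with a gripper value outside its range is refused whole. The fingers move at their own pace and stop on an object; "grip_force" is the grip in N (left out, the last holds). Time passes only in rows, so rows that repeat a pose let the fingers close. It gives the time, the measured TCP pose, the force, the opening and the grip force at its end, in the units of the state.
- telemetry.read_state(): the state, without advancing time (a new reading comes with each control period).
- camera(name): name is "scene" or "top" or "wrist"; returns the picture (480x640x3 uint8, red, green, blue); there is no depth.
- get_calibration(name): a dict with "fovy" (degrees; the focal length in pixels is half the picture's height over the tangent of half this angle, whatever the lens; pixels are square), "cx", "cy" (the principal point, pixels), "dist" ([k1, k2, p1, p2, k3] as OpenCV has them; the pictures are not rectified), "xyz" and "rotation" of the camera in the world. Camera axes: x right, y up, looking along -z (the intrinsics and any distortion apply to the point x, -y, -z); pixel columns grow to the right and rows downward; lengths in m; the calibration is good to about 2 mm. A picture is of the moment at which its call begins: read the wrist's pose just before it. get_calibration takes no time and is no camera call; for the wrist camera it gives the pose at the moment of the call.
- r.close_job(): hands the job in; it is judged then, once.
The state is a dict: "time": time; "joint_positions": joint angles; "joint_vel": joint speeds; "joint_torque": joint torques, N m; "ee_pos": TCP position; "eef_rot": TCP orientation; "ft_force": force on the tool from outside, world axes, zero at the start; "torque": the same for the moment, N m; "width": finger opening in m; "grip_force": force on a finger pad.
Only numpy, scipy, OpenCV 4.12 (cv2) and the standard library are available. Lean on these libraries where they do the work, as an engineer would, in place of code of your own. Each camera call takes 0.05 s, during which the arm holds its last target. There are 200 camera calls.

TASK

The tube rack with the lavender caps has jammed crosswise under the lips of the return chute. Push it back up the chute until it lies free in the open pan, lift it out, stand it upright on the aluminium loading deck, and slide it gently until its long side is flush against the blue fence and one end is flush against the blue end stop. Let go of it there, and leave the other racks, the bottles and the tray alone.

Things in the scene. Friction and masses are not known exactly. Their poses are not given: they have to be found in the camera images.
- rack_center (a point): Centre, half-way up, of the loose lavender-capped rack jammed in the chute: white block 120 long (x) x 36 wide (y) x 30 high, a row of five 16 mm lavender caps along x makes it 42 high; the point is 21 above the underside, z up. Same after half a turn. 0.2 to 0.42 kg, friction varies. It starts about +27 degrees (about z) off the channel's axis, upper end towards the channel's +y wall.
- chute: Fixed sloping return chute, origin on its sliding floor at the throat, on the centre line; x points up the slope (0.15 rad), away from the robot, y across, z square to the floor. x -160 to 0: narrow channel 90 wide between teal walls; two inturned steel lips (each 12 wide, 48 to 52 above the floor) leave a slot 66 wide: closed fingers fit down it, the rack cannot come up. Lower end open.
- pan (a point): Centre of the open pan's floor at the top of the chute, 95 up from the throat, axes as the chute's. The pan runs from the throat to x +184 of the chute, 184 wide, flat, with rims 10 high; at the throat two shoulders 30 high and 6 thick run from the channel walls out to its sides. A rack lying on it with its centre more than 62 up from the throat is free of the lips and can be lifted.
- deck: Fixed aluminium loading deck plate, 190 (x -100 to +90) x 240 (y -120 to +120), 12 thick, origin on the table under the plate, z up. Two rigid blue stops, 22 high with knobs to 28, are clamped on it, square to it. Rack belongs with its length along y, long side on the fence, end on the end stop. Pressing it on either with over 45 N is too rough. Rack slides at 1 to 5 N, 10 when bumped.
- fence_zone (a point): Point on the deck's top in the middle of the band where the blue fence may be clamped (deck x +35, y +10); axes as the deck's. The fence is 120 long (deck y -50 to +70), 16 thick; its registering face looks to deck -x and stands anywhere from 15 before to 15 beyond this point along x: its setting is not reported, find it by touch or sight.
- stop_zone (a point): Point on the deck's top in the middle of the band where the blue end stop may be clamped (deck x +17.5, y -72.5); axes as the deck's. The stop is 95 long (deck x -30 to +65), 14 thick; its registering face looks to deck +y and stands anywhere from 12.5 before to 12.5 beyond this point along y: its setting is not reported, find it by touch or sight.
- red_rack: Bystander: loose rack of the same shape with dark red caps; origin at the centre of its underside.
- yellow_rack: Bystander: loose rack of the same shape with yellow caps; origin at the centre of its underside.
- gel: Bystander: clear bottle, 56 dia x 150 high; origin under its centre.
- cleaner: Bystander: white bottle, 70 dia x 200 high; origin under its centre.
- tip_tray: Bystander: grey open tray 100 x 160 x 50 high; origin under its centre.

How it is judged:
On the way:
1. the rack lies free in the open pan of the chute: its centre more than 62 mm up from the throat, still on the floor of the pan (x of rack_center in the frame of chute above 0.062 m and z of rack_center in the frame of chute below 0.03 m), for 0.1 s.
At the end, for the whole second after the job is handed in: The lavender rack stands upright and at rest on the deck, its long side within 2.5 mm of the fence and its end within 2.5 mm of the end stop, parallel to the fence within 0.025 rad, released (x of rack_center in the frame of fence between -0.0205 and -0.015 m and y of rack_center in the frame of stop between 0.057 and 0.0625 m and angle between the x axis of rack_center and the y axis of deck, either way round below 0.025 rad and z of rack_center in the frame of deck between 0.03 and 0.036 m and angle between rack_center's own z axis and vertical below 0.04 rad and linear speed of rack below 0.01 m/s); the robot touches nothing.
It fails at once if the rack is pushed against the fence with more than 45 N (contact force between rack and fence above 45 N).
It fails at once if the rack is pushed against the end stop with more than 45 N (contact force between rack and stop above 45 N).
It fails at once if the rack is tipped by more than 35 degrees (angle between rack_center's own z axis and vertical above 0.61 rad).
It fails at once if another rack, a bottle or the tray is moved by more than 20 mm (distance of any of red_rack, yellow_rack, gel, cleaner, tip_tray from where it was at the start of the episode above 0.02 m).
It also fails if it takes over 72 s, if anything falls off the work surface, if the arm or the gripper's body presses on something with over 40 N, if the wrist force passes 120 N, or if a joint passes its speed limit or range.

## Working session

There is one attempt and no reset: what is moved stays moved. The work goes in short steps, Python scripts to look and compute and a tool call to move; the robot and the scene stay as the last step left them, time stands still between calls to the robot, and variables do not carry over. Pictures are saved under pics/ and viewed, at most 10 in all, crops included, and the job is handed in when it is done.

Besides the shell and the picture viewer there is one more tool, called after "Emit:" in YAML: its name, and indented under it one key for each argument. drive_tool: Moves the arm, as the interface text tells. Its arguments: {"type":"object","properties":{"series":{"type":"array"},"grip_force":{"type":"number"}},"required":["series"]}

```bash
mkdir -p pics; ls; python3 - <<'E'
from bench import telemetry,camera,get_calibration,r
import cv2,json
for n in ("scene","top"):
    c=get_calibration(n);print(n,{k:(v.tolist() if hasattr(v,'tolist') else v) for k,v in c.items()})
    cv2.imwrite(f"pics/{n}0.png",camera(n)[:,:,::-1])
s=telemetry.read_state();print(s, r.tips_ahead)
E
```

```text
pics
scene {'fovy': 50.94239103541288, 'cx': 314.0361129166652, 'cy': 233.95710759483347, 'dist': [-0.047313610227031684, 0.0, 0.0, 0.0, 0.0], 'xyz': [1.1518677069469578, 0.4707269863256223, 1.1587106383219685], 'rotation': [0.12245980182593129, 0.2734339338732687, 0.8649623346200875, 0.4025886739985496]}
top {'fovy': 49.47492261150918, 'cx': 318.8035348290723, 'cy': 242.71853425483962, 'dist': [0.00650204171270535, 0.0, 0.0, 0.0, 0.0], 'xyz': [0.39634164025848484, -0.016293243154062113, 1.320013006253493], 'rotation': [-0.0627394841672535, 0.04962117776015593, 0.7117065121882484, -0.6979078279779936]}
{'time': 0.1, 'joint_positions': array([-1.15361148,  0.33279592, -0.0647102 ,  1.46081633,  0.02161173,
        1.34988154, -0.08851164]), 'joint_vel': array([ 0.00078605, -0.00200253, -0.00118693, -0.00140552,  0.00217998,
       -0.00064317,  0.00062966]), 'joint_torque': array([ 1.68288207e-03, -6.24541283e+01,  2.48413399e-02, -3.90719426e+01,
       -6.14064583e-02,  3.65170150e-02,  1.31943685e-05]), 'ee_pos': array([0.26594878, 0.56522502, 0.21196107]), 'eef_rot': array([ 2.18115361e-01,  9.75922807e-01, -5.93964975e-04, -1.01723374e-04]), 'ft_force': array([-0.28194117, -0.55855668,  0.28987575]), 'torque': array([0.02057336, 0.01431659, 0.00211536]), 'grip_force': 0.0, 'width': 0.08729256998225778} 0.022
```

View pics/scene0.png

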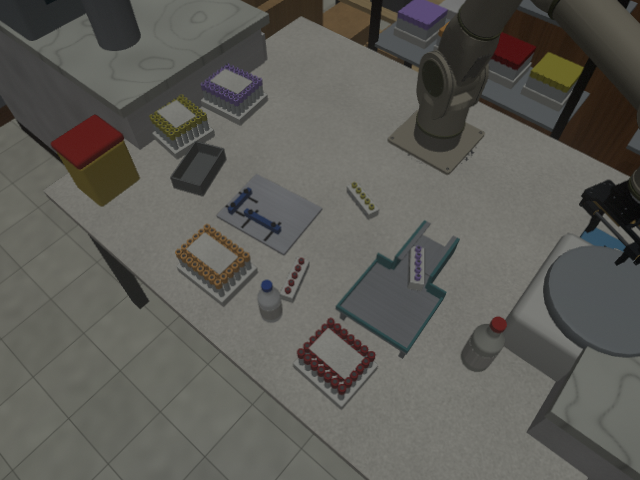

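View pics/top0.png

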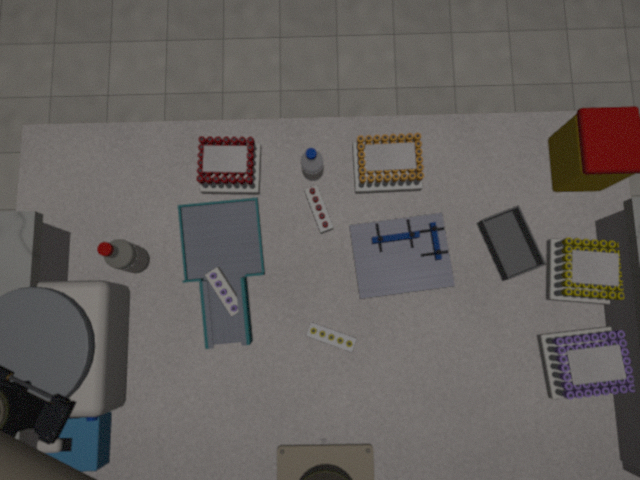

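The scene view shows the teal chute (about 395,290), lavender rack at (418,265) and deck at (270,212) with its blue stops. In the top view the rack runs (213,275)–(235,308), the pan spans (180–264, 200–278), the channel ends near row 345, and the deck covers (350–455, 213–298).

```bash
cat > h.py <<'E'
import numpy as np,cv2
from scipy.spatial.transform import Rotation as R
from bench import telemetry,camera,get_calibration,r
def K(c):
    f=240/np.tan(np.radians(c["fovy"])/2); return np.array([[f,0,c["cx"]],[0,f,c["cy"]],[0,0,1]])
def rot(c):
    q=np.array(c["rotation"]); return q if q.shape==(3,3) else R.from_quat(q).as_matrix()
def ray(c,uv):
    p=cv2.undistortPoints(np.array(uv,float).reshape(-1,1,2),K(c),np.array(c["dist"])).reshape(-1,2)
    d=np.c_[p[:,0],-p[:,1],-np.ones(len(p))]; return np.array(c["xyz"]),d@rot(c).T
def onz(c,uv,z):
    o,d=ray(c,uv); return o+d*((z-o[2])/d[:,2])[:,None]
def onplane(c,uv,p0,n):
    o,d=ray(c,uv); return o+d*(((p0-o)@n)/(d@n))[:,None]
def tri(c1,uv1,c2,uv2):
    o1,d1=ray(c1,uv1);o2,d2=ray(c2,uv2);out=[]
    for a,b in zip(d1,d2):
        s=np.linalg.lstsq(np.c_[a,-b],o2-o1,rcond=None)[0]; P,Q=o1+s[0]*a,o2+s[1]*b
        out.append(np.r_[(P+Q)/2,np.linalg.norm(P-Q)])
    return np.array(out)
def proj(c,P):
    X=(np.atleast_2d(P)-np.array(c["xyz"]))@rot(c); X=X*[1,-1,-1]
    return cv2.projectPoints(X,np.zeros(3),np.zeros(3),K(c),np.array(c["dist"]))[0].reshape(-1,2)
E
python3 - <<'E'
import cv2,numpy as np
t=cv2.imread("pics/top0.png");s=cv2.imread("pics/scene0.png")
a=cv2.resize(t[190:355,170:275],None,fx=3.6,fy=3.6,interpolation=cv2.INTER_CUBIC)
b=cv2.resize(t[205:305,342:462],None,fx=3.3,fy=3.3,interpolation=cv2.INTER_CUBIC)
im=np.zeros((600,800,3),np.uint8);im[:a.shape[0],:a.shape[1]]=a;im[:b.shape[0],390:390+b.shape[1]]=b
cv2.imwrite("pics/c1.png",np.clip(im*1.6,0,255).astype(np.uint8))
a=cv2.resize(s[215:360,330:465],None,fx=4,fy=4,interpolation=cv2.INTER_CUBIC)
b=cv2.resize(s[170:255,210:330],None,fx=2.1,fy=2.1,interpolation=cv2.INTER_CUBIC)
im=np.zeros((600,800,3),np.uint8);im[:a.shape[0],:a.shape[1]]=a;im[:b.shape[0],545:545+b.shape[1]]=b
cv2.imwrite("pics/c2.png",np.clip(im*1.6,0,255).astype(np.uint8))
E
```

```text
(no output)
```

View pics/c1.png

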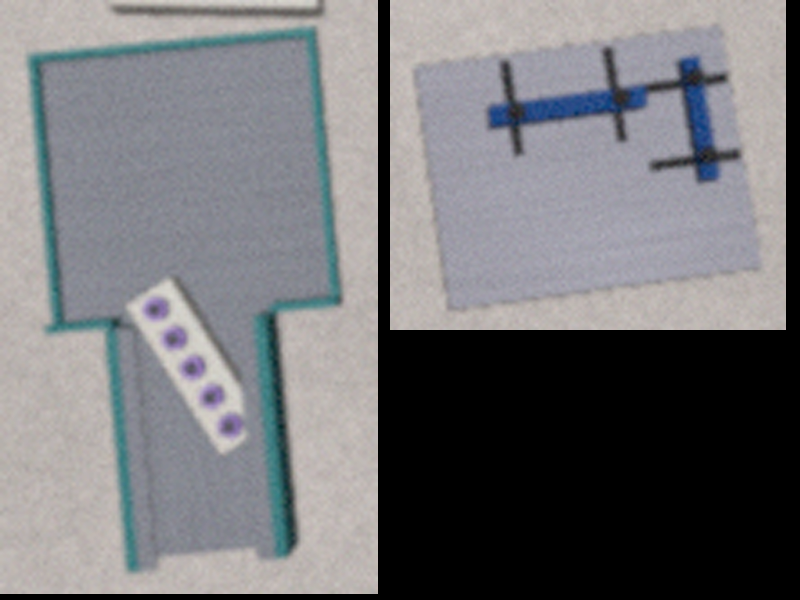

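View pics/c2.png

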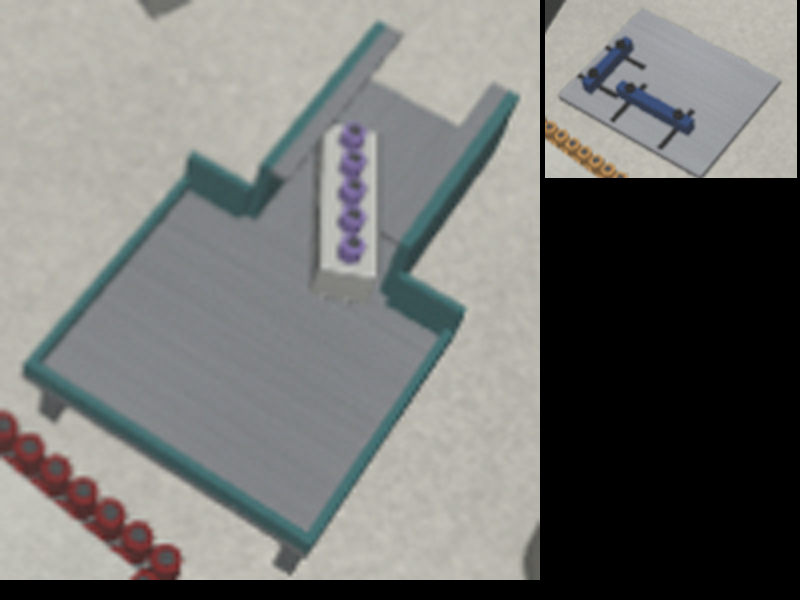

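The crops show the rack's upper end just clear of the throat on the left, the lips along both channel walls, and the fence and stop with black clamps. Next I triangulate these points.

```bash
cat > m1.py <<'E'
from h import *
np.set_printoptions(precision=4,suppress=True)
ct,cs=get_calibration("top"),get_calibration("scene")
T=lambda x,y:(x/3.6+170-.4,y/3.6+190-.4); S=lambda x,y:(x/4+330-.4,y/4+215-.4)
names=["pan far y-","pan far y+","sh y-","sh y+","low y-","low y+"]
t=[T(316,30),T(30,58),T(340,300),T(48,330),T(288,552),T(130,570)]
s=[S(25,370),S(308,545),S(192,155),S(463,312),S(380,24),S(516,95)]
P=tri(ct,t,cs,s)
for n,p in zip(names,P): print(n,p)
D=lambda x,y:((x-390)/3.3+342-.4,y/3.3+205-.4)
dc=onz(ct,[D(415,65),D(722,27),D(762,268),D(450,308)],.012); print("deck",dc[:,:2],[np.linalg.norm(dc[i]-dc[i-1]) for i in range(4)])
ims={n:cv2.imread(f"pics/{n}0.png") for n in("top","scene")}
caps={}
for n,(x0,x1,y0,y1) in dict(top=(190,260,255,330),scene=(395,440,235,295)).items():
    h=cv2.cvtColor(ims[n],cv2.COLOR_BGR2HSV); m=cv2.inRange(h,(115,50,40),(150,255,255)); k=np.zeros_like(m);k[y0:y1,x0:x1]=m[y0:y1,x0:x1]
    nn,l,st,ce=cv2.connectedComponentsWithStats(k); i=[j for j in range(1,nn) if st[j,4]>8]; caps[n]=ce[i][np.argsort(ce[i][:,1])]; print(n,[ (st[j,4],ce[j].round(1).tolist()) for j in i])
if len(caps["top"])==5==len(caps["scene"]): print(tri(ct,caps["top"],cs,caps["scene"][::-1]))
h=cv2.cvtColor(ims["top"],cv2.COLOR_BGR2HSV); m=cv2.inRange(h,(100,130,40),(125,255,255)); m[:205]=0;m[305:]=0;m[:,:345]=0;m[:,465:]=0
m=cv2.morphologyEx(m,cv2.MORPH_CLOSE,np.ones((3,3)))
for c in cv2.findContours(m,0,2)[0]:
    if len(c)>5:
        b=cv2.boxPoints(cv2.minAreaRect(c)); print("blue",onz(ct,b,.034)[:,:2].round(4).tolist())
E
python3 m1.py
```

```text
pan far y- [0.7107 0.1538 0.0768 0.0003]
pan far y+ [0.695  0.3469 0.0818 0.0029]
sh y- [0.5248 0.1389 0.0764 0.0026]
sh y+ [0.5094 0.3331 0.0756 0.0004]
low y- [0.3601 0.1736 0.0757 0.0032]
low y+ [0.3514 0.2751 0.077  0.0005]
deck [[ 0.6525 -0.0723]
 [ 0.6772 -0.3104]
 [ 0.4903 -0.3302]
 [ 0.4647 -0.0937]] [np.float64(0.1889975553582402), np.float64(0.23936359987951508), np.float64(0.18787375041027216), np.float64(0.2379022329707491)]
top [(np.int32(24), [212.8, 275.4]), (np.int32(26), [218.1, 283.5]), (np.int32(26), [223.3, 291.6]), (np.int32(23), [228.7, 299.5]), (np.int32(27), [233.6, 307.7])]
scene [(np.int32(141), [417.4, 263.1])]
blue [[0.5684, -0.2844], [0.5682, -0.2942], [0.5582, -0.2937], [0.5584, -0.2838]]
blue [[0.6151, -0.1268], [0.6279, -0.2448], [0.6123, -0.246], [0.5994, -0.1282]]
blue [[0.6287, -0.2748], [0.6305, -0.2874], [0.58, -0.2929], [0.5782, -0.2804]]
blue [[0.645, -0.272], [0.6499, -0.2822], [0.6416, -0.2858], [0.6368, -0.2756]]
```

```bash
cat >> h.py <<'E'
np.set_printoptions(precision=4,suppress=True)
C0=np.array([.522,.236,.046]); CR=(R.from_euler("z",.078)*R.from_euler("y",-.15)).as_matrix()  # chute
toC=lambda P:(np.atleast_2d(P)-C0)@CR; fromC=lambda p:np.atleast_2d(p)@CR.T+C0
D0=np.array([0,0,0.]); DY=.1065
def tool(n,yaxis):
    z=-np.array(n,float); y=np.array(yaxis,float); y-=y@z*z; y/=np.linalg.norm(y); return np.c_[np.cross(y,z),y,z]
def move(p,Rt,sym=True):
    "7 numbers from present pose to TCP p, orientation Rt"
    s=telemetry.read_state(); R0=R.from_quat(s["eef_rot"]); best=None
    for k in ((0,np.pi) if sym else (0,)):
        v=(R0.inv()*R.from_matrix(Rt)*R.from_euler("z",k)).as_rotvec()
        if best is None or np.linalg.norm(v)<np.linalg.norm(best): best=v
    d=R0.inv().apply(np.array(p)-s["ee_pos"]); print("turn",(best/np.radians(5)).round(2),"shift",(d/.04).round(3))
E
cat > m2.py <<'E'
from h import *
ct=get_calibration("top")
uv=[(212.8,275.4),(218.1,283.5),(223.3,291.6),(228.7,299.5),(233.6,307.7)]
P=toC(onplane(ct,uv,fromC([0,0,.042])[0],CR[:,2])); print(P)
c=P.mean(0);d=P[0]-P[-1];print(c,np.linalg.norm(d)/4,np.degrees(np.arctan2(d[1],d[0])))
im=cv2.imread("pics/top0.png");h=cv2.cvtColor(im,cv2.COLOR_BGR2HSV);
dk=np.array([[.6525,-.0723],[.6772,-.3104],[.4903,-.3302],[.4647,-.0937]]);print("deck mid",dk.mean(0))
dm=dk.mean(0);ex=np.array([np.cos(.1065),np.sin(.1065)]);o=dm+ex*.005;print("deck origin",o)
ey=np.array([-ex[1],ex[0]])
for b in ([.6151,-.1268],[.6279,-.2448],[.6123,-.246],[.5994,-.1282],[.6287,-.2748],[.6305,-.2874],[.58,-.2929],[.5782,-.2804],[.5684,-.2844],[.5584,-.2838]): q=np.array(b)-o;print(q@ex,q@ey)
a=np.radians(np.degrees(np.arctan2(d[1],d[0])));L=CR@[np.cos(a),np.sin(a),0];Y=CR@[-np.sin(a),np.cos(a),0]
print("rack corners chute",[(c[:2]+sx*60*1e-3*np.array([np.cos(a),np.sin(a)])+sy*.018*np.array([-np.sin(a),np.cos(a)])).round(4).tolist() for sx in(1,-1) for sy in(1,-1)])
E
python3 m2.py
```

```text
[[ 0.0068  0.0226  0.042 ]
 [-0.0136  0.0118  0.042 ]
 [-0.0339  0.0014  0.042 ]
 [-0.0539 -0.0096  0.042 ]
 [-0.0744 -0.0194  0.042 ]]
[-0.0338  0.0014  0.042 ] 0.022855585758262964 27.296143295184816
deck mid [ 0.5712 -0.2017]
deck origin [ 0.5761 -0.2011]
0.04663259556755497 0.0697567430429296
0.04681681662690251 -0.04893532098243518
0.031177644041151337 -0.048470260950728775
0.03087272980063777 0.07003356610690648
0.04442332033733595 -0.07885038701130817
0.044873757213196315 -0.09157033617083175
-0.005924764906573637 -0.09167108559882753
-0.006385831661354556 -0.07905056986262896
-0.01655550230402962 -0.08198617866141561
-0.026435065363009144 -0.08032659022940984
rack corners chute [[0.0113, 0.0449], [0.0278, 0.0129], [-0.0954, -0.0102], [-0.0789, -0.0422]]
```

```bash
python3 - <<'E'
from h import *
Rt=tool(CR[:,2],CR[:,1])
for p in ([-.120,-.008,.12],[-.120,-.008,.028],[-.06,-.004,.028]):
    print(fromC(p)[0]); move(fromC(p)[0],Rt)
E
```

```text
[0.3865 0.2174 0.1467]
turn [-0.46 -1.68 -5.92] shift [-6.428 -6.584  1.639]
[0.4002 0.2185 0.0558]
turn [-0.46 -1.68 -5.92] shift [-6.727 -6.411  3.913]
[0.459  0.2271 0.0647]
turn [-0.46 -1.68 -5.92] shift [-7.966 -5.591  3.688]
```

Emit:
drive_tool:
  series: [0, 0, -1, -1, -1, 0, -1, -0.2, -0.5, -3, -3, -3, 0, -1, -0.46, -1.68, -5.92, -6.43, -6.58, 0.5, -1, -0.46, -1.68, -5.92, -6.43, -6.58, 1.64, -1, -0.46, -1.68, -5.92, -6.43, -6.58, 1.64, -1, -0.46, -1.68, -5.92, -6.43, -6.58, 1.64, -1, -0.46, -1.68, -5.92, -6.43, -6.58, 1.64, -1, -0.46, -1.68, -5.92, -6.43, -6.58, 1.64, -1, -0.46, -1.68, -5.92, -6.43, -6.58, 1.64, -1, -0.46, -1.68, -5.92, -6.43, -6.58, 1.64, -1]

```text
time: 0.93
ee_pos: [0.3877, 0.2103, 0.1449]
eef_rot: [-0.035, 0.997, 0.002, 0.074]
ft_force: [-0.2, -1.0, 0.1]
width: 0.0283
grip_force: 0.0
```

```bash
python3 - <<'E'
from h import *
Rt=tool(CR[:,2],CR[:,1]); s=telemetry.read_state()
print(s["time"],toC(s["ee_pos"]),s["width"],s["ft_force"])
move(fromC([-.12,-.008,.028])[0],Rt);move(fromC([-.06,-.004,.028])[0],Rt)
cv2.imwrite("pics/w1.png",camera("wrist")[:,:,::-1])
E
```

```text
0.9333 [[-0.1196 -0.0151  0.1181]] 0.028322342678091462 [-0.1798 -1.0242  0.1228]
turn [-0.03 -0.03 -0.09] shift [0.006 0.184 2.252]
turn [-0.03 -0.03 -0.09] shift [-1.493  0.295  2.248]
```

View pics/w1.png

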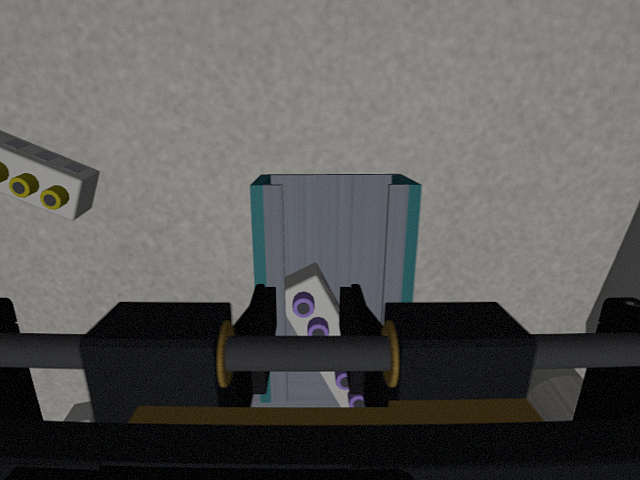

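The wrist view looks back along the channel: its lower end at row ~180, the slot between lips at columns 284 and 388, and the rack's lower corner near (287,285).

```bash
python3 - <<'E'
from h import *
c=get_calibration("wrist"); n=CR[:,2]
print(toC(onplane(c,[(284,185),(388,185)],fromC([0,0,.052])[0],n)))
print(toC(onplane(c,[(302,307),(318,328)],fromC([0,0,.042])[0],n)))
print(toC(onplane(c,[(285,281),(317,264)],fromC([0,0,.03])[0],n)))
E
```

```text
[[-0.164  -0.0267  0.052 ]
 [-0.1636  0.0376  0.052 ]]
[[-0.0762 -0.0166  0.042 ]
 [-0.0595 -0.0052  0.042 ]]
[[-0.0912 -0.0289  0.03  ]
 [-0.1041 -0.0057  0.03  ]]
```

Emit:
drive_tool:
  series: [0, 0, 0, 0, 0.18, 0, -1, 0, 0, 0, 0, 0.18, 0, -1, 0, 0, 0, 0, 0.18, 0, -1, 0, 0, 0, 0, 0.18, 0, -1, 0, 0, 0, 0, 0.18, 0, -1]

```text
time: 1.4
ee_pos: [0.386, 0.2258, 0.1471]
eef_rot: [-0.04, 0.996, 0.004, 0.075]
ft_force: [0.0, 0.1, -0.2]
width: 0.0007
grip_force: 0.0
```

Emit:
drive_tool:
  series: [0, 0, 0, 0.1, 0, 1, -1, 0, 0, 0, 0.1, 0, 1.8, -1, 0, 0, 0, 0.1, 0, 2.27, -1, 0, 0, 0, 0.1, 0, 2.27, -1, 0, 0, 0, 0.1, 0, 2.27, -1]

```text
time: 1.82
ee_pos: [0.3954, 0.2258, 0.0564]
eef_rot: [-0.039, 0.996, 0.003, 0.074]
ft_force: [0.6, 1.2, 0.2]
width: 0.0004
grip_force: 0.0
```

```bash
python3 - <<'E'
from h import *
s=telemetry.read_state()
print(s["time"],toC(s["ee_pos"]),R.from_matrix(CR.T@R.from_quat(s["eef_rot"]).as_matrix()).as_matrix(),s["ft_force"])
E
```

```text
1.8167 [[-0.1241 -0.0003  0.0293]] [[-1.     -0.0002 -0.0012]
 [-0.0002  1.     -0.    ]
 [ 0.0012 -0.     -1.    ]] [0.6054 1.196  0.1596]
```

Emit:
drive_tool:
  series: [0, 0, 0, -0.2, 0, 0, -1, 0, 0, 0, -0.35, 0, 0, -1, 0, 0, 0, -0.5, 0, 0, -1, 0, 0, 0, -0.65, 0, 0, -1, 0, 0, 0, -0.8, 0, 0, -1, 0, 0, 0, -0.95, 0, 0, -1, 0, 0, 0, -1.1, 0, 0, -1]

```text
time: 2.4
ee_pos: [0.4397, 0.2294, 0.0634]
eef_rot: [-0.039, 0.996, 0.004, 0.075]
ft_force: [-3.2, 0.5, 0.6]
width: 0.0007
grip_force: 1.1
```

```bash
cat > caps.py <<'E'
from h import *
import sys
def topcaps():
    im=camera("top")[:,:,::-1]; cv2.imwrite(sys.argv[1],im); h=cv2.cvtColor(im,cv2.COLOR_BGR2HSV); m=cv2.inRange(h,(115,50,40),(150,255,255)); k=np.zeros_like(m);k[190:350,170:480]=m[190:350,170:480]
    nn,l,st,ce=cv2.connectedComponentsWithStats(k); return ce[[j for j in range(1,nn) if st[j,4]>5]]
s=telemetry.read_state();print(s["time"],toC(s["ee_pos"]),s["ft_force"])
u=topcaps();print(u.round(1).tolist())
if len(sys.argv)<3: print(toC(onplane(get_calibration("top"),u,fromC([0,0,.042])[0],CR[:,2])))
else: print(onz(get_calibration("top"),u,float(sys.argv[2])))
E
python3 caps.py pics/t1.png
```

```text
2.4 [[-0.079  -0.0001  0.0296]] [-3.1656  0.4717  0.5651]
[[212.8, 275.3], [218.4, 283.4], [223.4, 291.4]]
[[ 0.007   0.0226  0.042 ]
 [-0.0134  0.0111  0.042 ]
 [-0.0336  0.001   0.042 ]]
```

Emit:
drive_tool:
  series: [0, 0, 0, 0.4, 0, 0, -1, 0, 0, 0, 0.95, 0, 0, -1, 0, 0, 0, 0.95, -0.28, 0, -1, 0, 0, 0, 0.95, -0.28, 0, -1, 0, 0, 0, 0.75, -0.28, 0, -1, 0, 0, 0, 0.6, -0.28, 0, -1, 0, 0, 0, 0.45, -0.28, 0, -1, 0, 0, 0, 0.3, -0.28, 0, -1]

```text
time: 3.12
ee_pos: [0.4288, 0.2172, 0.0613]
eef_rot: [-0.039, 0.996, 0.003, 0.074]
ft_force: [-7.3, -2.0, 2.1]
width: 0.0006
grip_force: 3.0
```

```bash
python3 caps.py pics/t2.png; python3 -c "
import cv2,numpy as np
a=cv2.imread('pics/t2.png')[190:355,170:275];a=cv2.resize(a,None,fx=3.6,fy=3.6,interpolation=2);cv2.imwrite('pics/t2c.png',np.clip(a*1.6,0,255).astype('uint8'))"
```

```text
3.1167 [[-0.0911 -0.0115  0.0293]] [-7.281  -2.0463  2.117 ]
[[212.3, 274.5], [217.4, 282.4], [222.7, 290.3], [228.4, 298.8]]
[[ 0.0091  0.0235  0.042 ]
 [-0.0107  0.0133  0.042 ]
 [-0.0307  0.0025  0.042 ]
 [-0.0521 -0.0091  0.042 ]]
```

View pics/t2c.png

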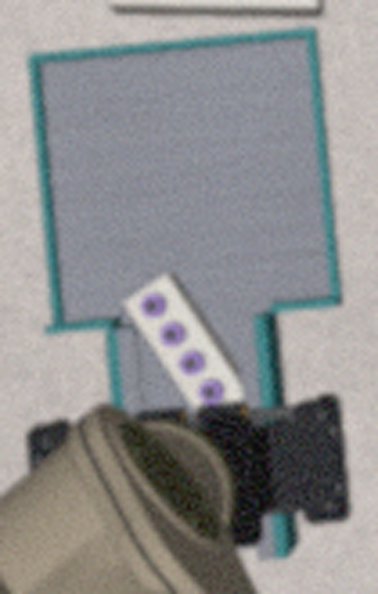

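The view shows the rack still angled in the throat and starting to move up, with the gripper behind it. I keep pushing.

Emit:
drive_tool:
  series: [0, 0, 0, -0.15, 0, 0, -1, 0, 0, 0, -0.3, 0, 0, -1, 0, 0, 0, -0.45, 0, 0, -1, 0, 0, 0, -0.6, 0, 0, -1, 0, 0, 0, -0.75, 0, 0, -1, 0, 0, 0, -0.9, 0, 0, -1]

```text
time: 3.67
ee_pos: [0.4632, 0.2194, 0.0663]
eef_rot: [-0.039, 0.997, 0.003, 0.074]
ft_force: [-5.2, -2.5, 2.6]
width: 0.0006
grip_force: 2.7
```

```bash
python3 caps.py pics/t3.png
```

```text
3.6667 [[-0.0562 -0.012   0.029 ]] [-5.1678 -2.4536  2.637 ]
[[203.7, 265.1], [210.6, 271.8], [217.6, 278.2], [224.7, 284.6]]
[[ 0.0333  0.0418  0.042 ]
 [ 0.0158  0.0269  0.042 ]
 [-0.001   0.0118  0.042 ]
 [-0.0177 -0.0035  0.042 ]]
```

Emit:
drive_tool:
  series: [0, 0, 0, 0.2, 0, 0, -1, 0, 0, 0, 0.2, 0, -0.9, -1, 0, 0, 0, 0.2, 0, -1.8, -1, 0, 0, 0, -0.5, 0.8, -2, -1, 0, 0, 0, -1.3, 1.6, -2, -1, 0, 0, 0, -1.85, 2.25, -2, -1, 0, 0, 0, -1.85, 2.25, -2, -1, 0, 0, 0, -1.85, 2.25, -2, -1]

```text
time: 4.38
ee_pos: [0.5175, 0.3161, 0.1563]
eef_rot: [-0.04, 0.996, 0.003, 0.075]
ft_force: [0.8, -1.1, 0.5]
width: 0.0
grip_force: 0.0
```

```bash
python3 caps.py pics/t4.png
```

```text
4.3833 [[0.0183 0.0802 0.1088]] [ 0.7795 -1.1339  0.4706]
[[211.7, 270.9], [217.7, 277.8], [224.4, 284.3], [231.7, 290.6]]
[[ 0.0179  0.0241  0.042 ]
 [ 0.0001  0.0116  0.042 ]
 [-0.0169 -0.003   0.042 ]
 [-0.0336 -0.0186  0.042 ]]
```

Emit:
drive_tool:
  series: [0, 0, 0, 0, 0, 0.8, -1, 0, 0, 0, 0, 0, 1.6, -1, 0, 0, 0, 0, 0, 2.0, -1, 0, 0, 0, 0, 0, 2.0, -1, 0, 0, 0, 0, -0.2, 2.0, -1, 0, 0, 0, 0, -0.35, 2.0, -1, 0, 0, 0, -0.05, -0.5, 2.0, -1, 0, 0, 0, -0.1, -0.65, 2.0, -1, 0, 0, 0, -0.15, -0.8, 2.0, -1, 0, 0, 0, -0.2, -0.95, 2.0, -1]

```text
time: 5.27
ee_pos: [0.5428, 0.2837, 0.0845]
eef_rot: [-0.04, 0.996, 0.009, 0.079]
ft_force: [-3.8, 15.1, 21.2]
width: 0.0005
grip_force: 10.7
```

```bash
python3 caps.py pics/t5.png
```

```text
5.2667 [[0.0299 0.046  0.0344]] [-3.7821 15.0902 21.2352]
[[226.5, 283.2], [233.2, 288.8]]
[[-0.0148 -0.0081  0.042 ]
 [-0.0297 -0.0227  0.042 ]]
```

```bash
python3 -c "
import cv2,numpy as np
from bench import camera
a=cv2.imread('pics/t5.png')[190:355,170:275];a=cv2.resize(a,None,fx=3.4,fy=3.4,interpolation=2)
s=camera('scene')[:,:,::-1];cv2.imwrite('pics/s5.png',s);b=cv2.resize(s[215:345,350:465],None,fx=3.8,fy=3.8,interpolation=2)
im=np.zeros((600,800,3),np.uint8);im[:a.shape[0],:a.shape[1]]=a;im[:b.shape[0],360:360+b.shape[1]]=b
cv2.imwrite('pics/t5c.png',np.clip(im*1.6,0,255).astype('uint8'))"
```

```text
(no output)
```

View pics/t5c.png

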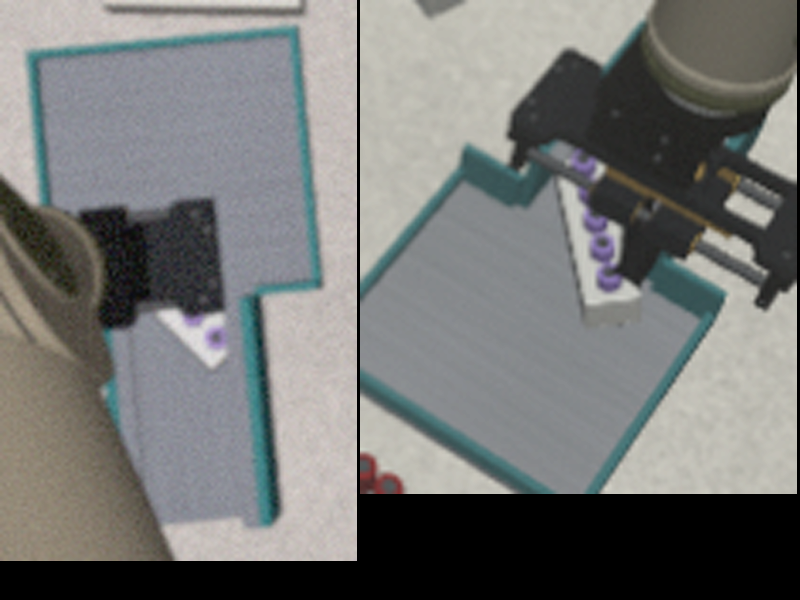

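The finger stands against the rack's +y side near its upper caps (scene ~ (415,280)); the rack looks only slightly turned.

```bash
python3 - <<'E'
from h import *
c=get_calibration("scene")
u=[(408.7,257.1),(411.8,272.9),(413.7,280.3),(415.5,288.2)]
for z in (.042,.047): print(toC(onplane(c,u,fromC([0,0,z])[0],CR[:,2])))
s=telemetry.read_state();print(s["time"],toC(s["ee_pos"]),s["ft_force"],R.from_matrix(CR.T@R.from_quat(s["eef_rot"]).as_matrix()).as_rotvec())
E
```

```text
[[-0.0315 -0.0243  0.042 ]
 [ 0.0083  0.0059  0.042 ]
 [ 0.0256  0.0204  0.042 ]
 [ 0.0439  0.035   0.042 ]]
[[-0.0272 -0.0232  0.047 ]
 [ 0.0124  0.0068  0.047 ]
 [ 0.0296  0.0212  0.047 ]
 [ 0.0478  0.0358  0.047 ]]
5.3667 [[0.031  0.0449 0.0348]] [-3.1384 11.1278 17.8178] [-0.0008  3.1314  0.0166]
```

```bash
python3 - <<'E'
from h import *
c=get_calibration("scene");s=telemetry.read_state()
Rm=R.from_quat(s["eef_rot"]).as_matrix()
for t in ([0,0,0],[0,0,.022],[0,.015,-.03],[0,-.015,-.03],[0,0.095,-.05],[0,-.095,-.05]): print(t,proj(c,s["ee_pos"]+Rm@t))
im=cv2.imread("pics/s5.png")[250:310,390:450]
cv2.imwrite("pics/s5z.png",np.clip(cv2.resize(im,None,fx=10,fy=10,interpolation=2)*1.8,0,255).astype('uint8'))
E
```

```text
[0, 0, 0] [[420.8739 288.6272]]
[0, 0, 0.022] [[418.7839 293.9827]]
[0, 0.015, -0.03] [[429.4207 284.2549]]
[0, -0.015, -0.03] [[418.2493 277.9487]]
[0, 0.095, -0.05] [[462.6157 296.5082]]
[0, -0.095, -0.05] [[390.853  256.3291]]
```

View pics/s5z.png

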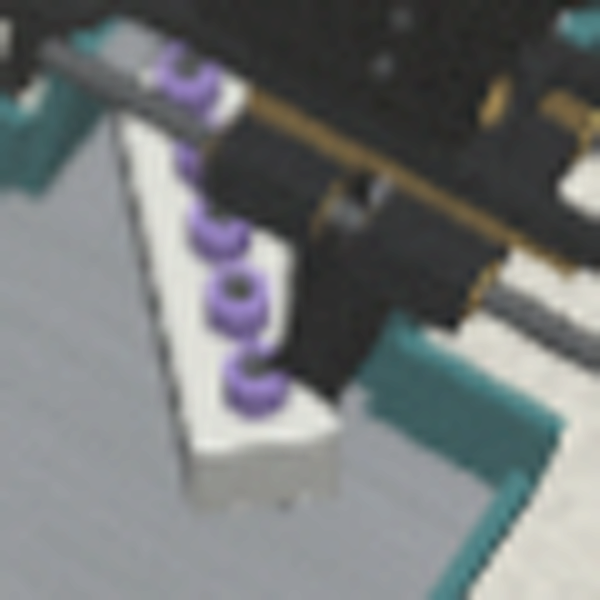

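The finger tip (scene ~ (421,288)) is resting on the rack's top edge, not beside it. So the closed tips sit about at the TCP height, 20 mm higher than I assumed. I lift, move aside and go down until I touch the floor.

Emit:
drive_tool:
  series: [0, 0, 0, 0, 0, -0.5, -1, 0, 0, 0, 0.2, 0.4, -0.7, -1, 0, 0, 0, 0.2, 0.7, -0.5, -1, 0, 0, 0, 0.2, 0.7, -0.2, -1, 0, 0, 0, 0.2, 0.7, 0, -1, 0, 0, 0, 0.2, 0.7, 0.2, -1, 0, 0, 0, 0.2, 0.7, 0.3, -1, 0, 0, 0, 0.2, 0.7, 0.4, -1, 0, 0, 0, 0.2, 0.7, 0.4, -1]

```text
time: 6.12
ee_pos: [0.5326, 0.3049, 0.061]
eef_rot: [-0.039, 0.996, 0.003, 0.074]
ft_force: [-0.4, 0.4, -1.3]
width: 0.0007
grip_force: 0.3
```

```bash
python3 caps.py pics/t6.png
```

```text
6.1167 [[0.018  0.0678 0.0124]] [-0.3724  0.4193 -1.3235]
[[230.8, 291.4]]
[[-0.0352 -0.0164  0.042 ]]
```

Emit:
drive_tool:
  series: [0, 0, 0, 0, 0, 0.1, -1, 0, 0, 0, 0, 0, 0.15, -1, 0, 0, 0, 0, 0, 0.2, -1]

```text
time: 6.42
ee_pos: [0.5342, 0.3057, 0.0543]
eef_rot: [-0.039, 0.996, 0.004, 0.075]
ft_force: [-0.8, 0.1, -0.1]
width: 0.0006
grip_force: 0.2
```

```bash
python3 caps.py pics/t7.png
```

```text
6.4167 [[0.0187 0.0685 0.0056]] [-0.7951  0.1376 -0.1208]
[[230.8, 291.4]]
[[-0.0352 -0.0164  0.042 ]]
```

Emit:
drive_tool:
  series: [0, 0, 0, 0, -0.15, 0, -1, 0, 0, 0, 0, -0.3, 0, -1, 0, 0, 0, -0.05, -0.45, 0, -1, 0, 0, 0, -0.1, -0.6, 0, -1, 0, 0, 0, -0.15, -0.75, 0, -1, 0, 0, 0, -0.2, -0.9, 0, -1, 0, 0, 0, -0.3, -1.05, 0, -1]

```text
time: 7.05
ee_pos: [0.549, 0.2641, 0.0561]
eef_rot: [-0.039, 0.996, 0.004, 0.075]
ft_force: [-0.8, 1.7, 0.4]
width: 0.0006
grip_force: 0.8
```

```bash
cat > scaps.py <<'E'
from h import *
import sys
im=camera("scene")[:,:,::-1];cv2.imwrite(sys.argv[1],im);h=cv2.cvtColor(im,cv2.COLOR_BGR2HSV);m=cv2.inRange(h,(118,70,40),(150,255,255))
k=np.zeros_like(m);k[200:350,330:470]=m[200:350,330:470];c=get_calibration("scene")
n,l,st,ce=cv2.connectedComponentsWithStats(k)
for j in range(1,n):
    if st[j,4]>6: print(st[j].tolist(),ce[j].round(1),toC(onplane(c,ce[j],fromC([0,0,.040])[0],CR[:,2]))[0])
E
python3 caps.py pics/t8.png; python3 scaps.py pics/s8.png
```

```text
7.05 [[0.0303 0.0259 0.0056]] [-0.8263  1.6746  0.3874]
[[226.5, 279.5], [228.6, 287.0], [231.5, 296.5]]
[[-0.006  -0.009   0.042 ]
 [-0.0243 -0.0123  0.042 ]
 [-0.0474 -0.017   0.042 ]]
[399, 280, 6, 5, 20] [401.3 281.8] [ 0.0473 -0.0019  0.04  ]
```

Emit:
drive_tool:
  series: [0, 0, 0, 0, 0.1, -0.5, -1, 0, 0, 0, 0, 0.1, -1.3, -1, 0, 0, -0.5, 0, 0, -1.7, 1, 0, 0, -1.2, -0.2, -0.4, -1.7, 1, 0, 0, -1.8, -0.35, -0.62, -1.7, 1, 0, 0, -1.8, -0.35, -0.62, -1.7, 1, 0, 0, -1.8, -0.35, -0.62, -1.7, 1, 0, 0, -1.8, -0.35, -0.62, -1.7, 1, 0, 0, -1.8, -0.35, -0.62, -1.7, 1]

```text
time: 7.9
ee_pos: [0.554, 0.2411, 0.1249]
eef_rot: [-0.117, 0.99, -0.002, 0.075]
ft_force: [-0.3, 0.6, -0.7]
width: 0.0395
grip_force: 0.0
```

```bash
python3 caps.py pics/t9.png; python3 scaps.py pics/s9.png;  python3 - <<'E'
from h import *
im=camera("wrist")[:,:,::-1];cv2.imwrite("pics/w9.png",im)
c=get_calibration("wrist");h=cv2.cvtColor(im,cv2.COLOR_BGR2HSV);m=cv2.inRange(h,(118,70,40),(150,255,255))
n,l,st,ce=cv2.connectedComponentsWithStats(m)
for j in range(1,n):
    if st[j,4]>60: print(st[j].tolist(),ce[j].round(1),toC(onplane(c,ce[j],fromC([0,0,.042])[0],CR[:,2]))[0],toC(onplane(c,ce[j],fromC([0,0,.022])[0],CR[:,2]))[0])
print(telemetry.read_state()["width"])
E
```

```text
7.9 [[0.0437 0.0026 0.0732]] [-0.3051  0.5937 -0.7453]
[[226.7, 277.6], [228.7, 286.9], [231.4, 296.3]]
[[-0.0017 -0.0098  0.042 ]
 [-0.0241 -0.0126  0.042 ]
 [-0.0469 -0.0167  0.042 ]]
[405, 260, 9, 12, 38] [409.  266.2] [-0.0078 -0.0102  0.04  ]
[402, 272, 6, 7, 21] [404.  275.3] [ 0.0255 -0.0063  0.04  ]
[399, 279, 6, 6, 21] [401.2 281.7] [ 0.047  -0.0022  0.04  ]
[284, 79, 32, 34, 519] [299.6  95.6] [-0.048  -0.0168  0.042 ] [-0.0494 -0.0174  0.022 ]
[284, 128, 31, 31, 465] [299.1 142.5] [-0.0255 -0.0137  0.042 ] [-0.0247 -0.0139  0.022 ]
[284, 171, 30, 31, 478] [298.9 185.5] [-0.0038 -0.0104  0.042 ] [-0.0008 -0.0104  0.022 ]
[285, 212, 28, 32, 492] [298.7 226.3] [ 0.0182 -0.0072  0.042 ] [ 0.0233 -0.0069  0.022 ]
[285, 251, 27, 31, 502] [298.3 264.8] [ 0.04   -0.0041  0.042 ] [ 0.0473 -0.0034  0.022 ]
0.051083536637758775
```

View pics/w9.png

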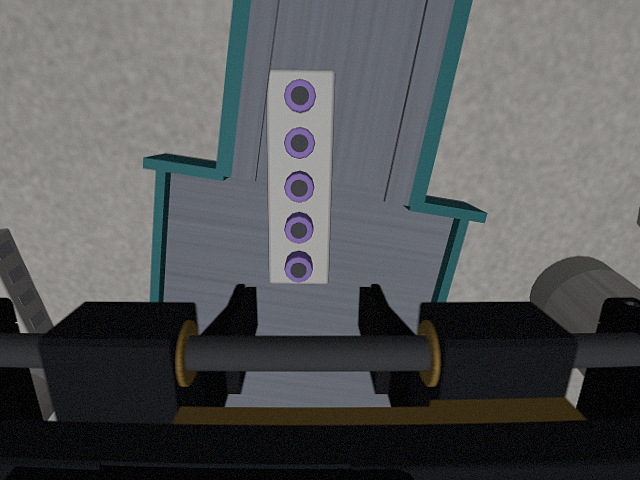

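The wrist view shows the rack nearly aligned (caps at column 299, rows 95–265), with its upper end in the pan just below the fingers. I descend and grip the upper end.

Emit:
drive_tool:
  series: [0, 0, 0, 0, -0.15, 0, 1, 0, 0, 0, 0, -0.15, 0, 1, 0, 0, 0, 0, -0.15, 0.5, 1, 0, 0, 0, 0, -0.15, 1.0, 1, 0, 0, 0, 0, -0.15, 1.48, 1, 0, 0, 0, 0, -0.15, 1.48, 1, 0, 0, 0, 0, -0.15, 1.48, 1]

```text
time: 8.63
ee_pos: [0.5644, 0.2346, 0.0664]
eef_rot: [-0.117, 0.99, -0.003, 0.074]
ft_force: [0.2, -0.8, 0.7]
width: 0.0863
grip_force: 0.0
```

Emit:
drive_tool:
  series: [0, 0, 0, 0, 0, 0, -1, 0, 0, 0, 0, 0, 0, -1, 0, 0, 0, 0, 0, 0, -1, 0, 0, 0, 0, 0, 0, -1, 0, 0, 0, 0, 0, 0, -1, 0, 0, 0, 0, 0, 0, -1, 0, 0, 0, 0, 0, 0, -1, 0, 0, 0, 0, 0, 0, -1]
  grip_force: 15

```text
time: 9.3
ee_pos: [0.5649, 0.2352, 0.067]
eef_rot: [-0.117, 0.99, -0.002, 0.075]
ft_force: [-0.2, 0.7, -0.2]
width: 0.0416
grip_force: 0.0
```

```bash
python3 scaps.py pics/s10.png; python3 caps.py pics/t10.png
```

```text
[406, 269, 4, 3, 9] [407.3 269.9] [ 0.0054 -0.0078  0.04  ]
[402, 274, 5, 5, 16] [403.9 275.8] [ 0.0272 -0.0057  0.04  ]
[399, 279, 6, 6, 22] [401.1 281.5] [ 0.0469 -0.0026  0.04  ]
9.35 [[ 0.0454 -0.004   0.0144]] [ 0.0576  2.1536 -0.315 ]
[[227.7, 277.2], [230.0, 286.8], [230.8, 296.4]]
[[-0.0009 -0.0124  0.042 ]
 [-0.0242 -0.0156  0.042 ]
 [-0.047  -0.0153  0.042 ]]
```

Emit:
drive_tool:
  series: [0, 0, 0, 0, 0, 0, -1, 0, 0, 0, 0, 0, 0, -1, 0, 0, 0, 0, 0, 0, -1, 0, 0, 0, -0.25, -0.04, 0, -1, 0, 0, 0, -0.5, -0.08, 0, -1, 0, 0, 0, -0.75, -0.12, 0, -1, 0, 0, 0, -1, -0.16, 0, -1, 0, 0, 0, -1.25, -0.2, 0, -1, 0, 0, 0, -1.5, -0.24, 0, -1, 0, 0, 0, -1.75, -0.28, 0, -1]

```text
time: 10.23
ee_pos: [0.6335, 0.2405, 0.077]
eef_rot: [-0.117, 0.99, -0.003, 0.073]
ft_force: [-8.6, -1.0, 4.9]
width: 0.0363
grip_force: 15.0
```

Emit:
drive_tool:
  series: [0, 0, 0, -0.25, -0.04, 0, -1, 0, 0, 0, -0.5, -0.08, 0, -1, 0, 0, 0, -0.65, -0.1, 0, -1, 0, 0, 0, -0.65, -0.1, 0, -1, 0, 0, 0, -0.65, -0.1, 0, -1]

```text
time: 10.65
ee_pos: [0.661, 0.2424, 0.0813]
eef_rot: [-0.117, 0.99, -0.002, 0.075]
ft_force: [0.9, 1.1, -1.6]
width: 0.0355
grip_force: 15.0
```

```bash
python3 scaps.py pics/s11.png; python3 caps.py pics/t11.png
```

```text
[378, 303, 6, 8, 24] [380.7 307.3] [ 0.1427 -0.0041  0.04  ]
10.7 [[ 0.1427 -0.0044  0.0141]] [ 2.1565  0.71   -2.419 ]
[[223.2, 228.6], [224.5, 237.5], [226.0, 246.7], [228.3, 256.2]]
[[ 0.1154 -0.0128  0.042 ]
 [ 0.0939 -0.0137  0.042 ]
 [ 0.0717 -0.0152  0.042 ]
 [ 0.0487 -0.0186  0.042 ]]
```

Emit:
drive_tool:
  series: [0, 0, 0, 0, 0, 0, 0.3, 0, 0, 0, 0, 0, 0, 0.3, 0, 0, 0, 0, 0, 0, 0.3, 0, 0, 0, 0.4, 0, 0, 0.3, 0, 0, 0, 0.8, 0, 0, 0.3, 0, 0, 0, 1.2, 0, 0, 0.3, 0, 0, 0, 1.2, 0, 0, 0.3]

```text
time: 11.33
ee_pos: [0.6121, 0.2311, 0.0738]
eef_rot: [-0.117, 0.99, -0.002, 0.074]
ft_force: [0.7, 0.2, -0.1]
width: 0.0564
grip_force: 0.0
```

```bash
python3 scaps.py pics/s12.png; python3 caps.py pics/t12.png
```

```text
[392, 280, 5, 3, 10] [393.9 281. ] [ 0.0566 -0.0174  0.04  ]
[389, 285, 5, 6, 19] [390.4 287.3] [ 0.0783 -0.0148  0.04  ]
[386, 290, 5, 7, 21] [387.5 293.5] [ 0.0987 -0.0111  0.04  ]
[382, 298, 6, 7, 22] [383.8 300.6] [ 0.1219 -0.0078  0.04  ]
[378, 305, 6, 5, 21] [380.2 307.3] [ 0.1433 -0.005   0.04  ]
11.3833 [[ 0.0941 -0.0116  0.0145]] [ 0.7722 -0.0403 -0.3318]
[[229.5, 255.9]]
[[ 0.0492 -0.0215  0.042 ]]
```

Emit:
drive_tool:
  series: [0, 0, 0, -0.1, 0, 0, -1, 0, 0, 0, -0.1, 0, 0, -1, 0, 0, 0, -0.1, 0, 0, -1, 0, 0, 0, -0.1, 0, 0, -1, 0, 0, 0, -0.1, 0, 0, -1, 0, 0, 0, -0.1, 0, 0, -1, 0, 0, 0, -0.1, 0, -0.3, -1, 0, 0, 0, -0.1, 0, -0.8, -1, 0, 0, 0, -0.1, 0, -1.5, -1, 0, 0, 0, -0.1, 0, -2.2, -1]
  grip_force: 30

```text
time: 12.27
ee_pos: [0.604, 0.2308, 0.1625]
eef_rot: [-0.117, 0.99, -0.003, 0.074]
ft_force: [0.8, -1.1, -3.5]
width: 0.0352
grip_force: 30.0
```

```bash
cat >> h.py <<'E'
DO=np.array([.5761,-.2011,.012]); DR=R.from_euler("z",DY).as_matrix()
toD=lambda P:(np.atleast_2d(P)-DO)@DR; fromD=lambda p:np.atleast_2d(p)@DR.T+DO
E
python3 - <<'E'
from h import *
s=telemetry.read_state();print(s["time"],s["width"],s["grip_force"],s["ft_force"],s["joint_positions"])
# bottles positions etc in top picture rough
ct=get_calibration("top");print("gel base",onz(ct,[(313,175)],.0),"red rack",onz(ct,[(318,208)],.042),"tray",onz(ct,[(510,243)],.05),"yel",onz(ct,[(331,337)],.042))
Rt=tool([0,0,1],DR[:,0])
print(toD(s["ee_pos"]))
for p in ([-.03,.03,.13],[-.02,0.02,.018]): print(fromD(p)[0]);move(fromD(p)[0],Rt)
E
```

```text
12.2667 0.03520216203978082 29.992146492004395 [ 0.834  -1.0795 -3.5034] [-0.6329  0.3008  0.2017  1.6257 -0.0078  1.0826  1.3646]
gel base [[0.7885 0.0183 0.    ]] red rack [[0.69   0.0061 0.042 ]] tray [[ 0.5897 -0.4627  0.05  ]] yel [[ 0.3706 -0.0197  0.042 ]]
[[0.0737 0.4265 0.1505]]
[ 0.5431 -0.1745  0.142 ]
turn [ -1.42   1.18 -16.5 ] shift [ 3.888 -9.491  0.165]
[ 0.5541 -0.1833  0.03  ]
turn [ -1.42   1.18 -16.5 ] shift [ 4.083 -9.706  2.973]
```

```bash
cat > mv.py <<'E'
from h import *
def show(p,Rt):
    s=telemetry.read_state();R0=R.from_quat(s["eef_rot"]);v=(R0.inv()*R.from_matrix(Rt)).as_rotvec();d=R0.inv().apply(np.array(p)-s["ee_pos"])
    print("turn",(v/np.radians(5)).round(2),"shift",(d/.04).round(3))
    # half way waypoint
    h=(R0.inv()*R.from_matrix(Rt)).as_rotvec()*.6;print("60% turn",(h/np.radians(5)).round(2),"60% shift",(d*.6/.04).round(3))
E
python3 - <<'E'
from mv import *
show(fromD([-.027,.010,.12])[0],tool([0,0,1],-DR[:,0]))
print(tool([0,0,1],-DR[:,0]))
E
```

```text
turn [ -1.42   1.18 -16.5 ] shift [ 3.915 -9.99   0.426]
60% turn [-0.85  0.71 -9.9 ] 60% shift [ 2.349 -5.994  0.255]
[[ 0.1063 -0.9943 -0.    ]
 [-0.9943 -0.1063 -0.    ]
 [ 0.      0.     -1.    ]]
```

```bash
python3 - <<'E'
from mv import *
show(fromD([-.027,.010,.12])[0],tool([0,0,1],DR[:,0]))
E
```

```text
turn [ 1.23  1.47 19.43] shift [ 3.915 -9.99   0.426]
60% turn [ 0.74  0.88 11.66] 60% shift [ 2.349 -5.994  0.255]
```

Emit:
drive_tool:
  series: [0.04, 0.04, 0.6, 0.08, -0.2, 0, -1, 0.1, 0.1, 1.75, 0.27, -0.7, 0.03, -1, 0.19, 0.22, 3, 0.55, -1.4, 0.06, -1, 0.27, 0.32, 4.3, 0.87, -2.2, 0.1, -1, 0.36, 0.42, 5.6, 1.17, -3, 0.13, -1, 0.44, 0.52, 6.9, 1.5, -3.8, 0.16, -1, 0.52, 0.62, 8.2, 1.8, -4.6, 0.2, -1, 0.6, 0.72, 9.5, 2.1, -5.4, 0.23, -1, 0.68, 0.82, 10.8, 2.35, -6, 0.26, -1, 0.74, 0.88, 11.66, 2.6, -6.7, 0.28, -1]

```text
time: 13.1
ee_pos: [0.5679, -0.0543, 0.1417]
eef_rot: [0.386, 0.922, -0.0, 0.033]
ft_force: [1.2, 0.1, -4.1]
width: 0.0356
grip_force: 30.0
```

```bash
python3 - <<'E'
from mv import *
show(fromD([-.027,.010,.12])[0],tool([0,0,1],DR[:,0]))
s=telemetry.read_state();print(s["ee_pos"],s["width"],s["ft_force"],s["joint_positions"])
E
```

```text
turn [0.51 0.58 7.7 ] shift [-2.125 -2.812  0.302]
60% turn [0.31 0.35 4.62] 60% shift [-1.275 -1.687  0.181]
[ 0.5679 -0.0543  0.1417] 0.035553563220748374 [ 1.1501  0.1305 -4.0682] [-0.4177  0.2232  0.4762  1.7842 -0.0885  1.0978  0.8619]
```

Emit:
drive_tool:
  series: [0.1, 0.1, 1.2, -0.4, -0.5, 0.05, -1, 0.17, 0.2, 2.5, -0.8, -1.1, 0.1, -1, 0.25, 0.3, 3.8, -1.2, -1.7, 0.15, -1, 0.34, 0.38, 5.1, -1.7, -2.3, 0.2, -1, 0.43, 0.48, 6.4, -2, -2.7, 0.25, -1, 0.51, 0.58, 7.7, -2.125, -2.81, 0.3, -1, 0.51, 0.58, 7.7, -2.125, -2.81, 0.3, -1, 0.51, 0.58, 7.7, -2.125, -2.81, 0.3, -1, 0.51, 0.58, 7.7, -2.125, -2.81, 0.3, -1]

```text
time: 13.85
ee_pos: [0.5502, -0.1917, 0.132]
eef_rot: [0.664, 0.747, 0.0, 0.0]
ft_force: [0.6, 1.1, -3.9]
width: 0.0357
grip_force: 30.0
```

```bash
python3 - <<'E'
from mv import *
s=telemetry.read_state();print(s["time"],toD(s["ee_pos"]),s["ee_pos"],s["width"],s["ft_force"],(DR.T@R.from_quat(s["eef_rot"]).as_matrix()))
cv2.imwrite("pics/w13.png",camera("wrist")[:,:,::-1]);im=camera("scene")[:,:,::-1];cv2.imwrite("pics/s13.png",im)
h=cv2.cvtColor(im,cv2.COLOR_BGR2HSV);m=cv2.inRange(h,(118,70,40),(150,255,255));n,l,st,ce=cv2.connectedComponentsWithStats(m)
c=get_calibration("scene")
for j in range(1,n):
    if st[j,4]>6 and 150<ce[j][1]<260 and 180<ce[j][0]<360: print(st[j,4],ce[j].round(1),toD(onz(c,ce[j],s["ee_pos"][2]+.027)))
E
```

```text
13.85 [[-0.0247  0.012   0.12  ]] [ 0.5502 -0.1917  0.132 ] 0.03569921643360617 [ 0.6206  1.1261 -3.863 ] [[-0.0111  0.9999  0.0012]
 [ 0.9999  0.0111 -0.0001]
 [-0.0001  0.0012 -1.    ]]
11 [274.6 177.6] [[-0.0197  0.0219  0.147 ]]
12 [281.4 181.2] [[-0.0197  0.044   0.147 ]]
12 [288.5 184.8] [[-0.02    0.0666  0.147 ]]
```

View pics/w13.png

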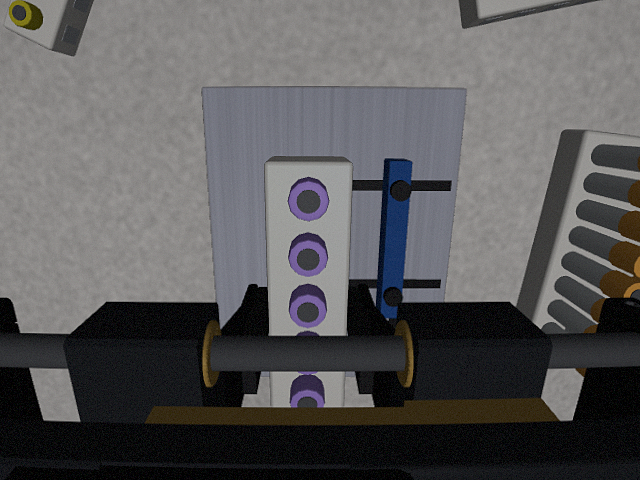

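The wrist view shows the rack gripped level over the deck. The fence's registering face runs from (386,160) to (379,315), and the deck's far corners are (203,88) and (465,88).

```bash
python3 - <<'E'
from mv import *
c=get_calibration("wrist");im=cv2.imread("pics/w13.png");h=cv2.cvtColor(im,cv2.COLOR_BGR2HSV);m=cv2.inRange(h,(100,120,30),(125,255,255))
for y in (175,210,230,250,268): 
    x=np.flatnonzero(m[y,350:430])+350; print(y,x.min(),x.max(),toD(onz(c,[(x.min(),y),(x.max()+1,y)],.034)).round(4).tolist())
print("deck far corners",toD(onz(c,[(203,88),(465,88)],.012)))
print("rack caps",toD(onz(c,[(308,201),(308,258),(308,310)],.132+.027)))
s=telemetry.read_state();show(fromD([-.027,.010,.05])[0],tool([0,0,1],DR[:,0]));print(s["ee_pos"])
E
```

```text
175 384 410 [[0.028, 0.0585, 0.022], [0.0469, 0.0587, 0.022]]
210 382 407 [[0.0282, 0.0337, 0.022], [0.0468, 0.0339, 0.022]]
230 380 406 [[0.0277, 0.019, 0.022], [0.0473, 0.0192, 0.022]]
250 381 404 [[0.0294, 0.0038, 0.022], [0.0471, 0.004, 0.022]]
268 380 403 [[0.0296, -0.0103, 0.022], [0.0475, -0.0101, 0.022]]
deck far corners [[-0.0998  0.1161  0.    ]
 [ 0.0867  0.1186  0.    ]]
rack caps [[-0.025   0.0633  0.147 ]
 [-0.0248  0.0404  0.147 ]
 [-0.0245  0.0176  0.147 ]]
turn [0.02 0.   0.12] shift [-0.051 -0.063  1.753]
60% turn [0.01 0.   0.07] 60% shift [-0.03  -0.038  1.052]
[ 0.5503 -0.1917  0.1321]
```

Emit:
drive_tool:
  series: [0, 0, 0.12, 0, 0, 0.6, -1, 0, 0, 0.12, 0, 0, 1.3, -1, 0, 0, 0.12, 0, 0, 1.9, -1, 0, 0, 0.12, 0, 0, 2.3, -1, 0, 0, 0.12, 0, 0, 2.5, -1, 0, 0, 0.12, 0, 0, 2.5, -1]

```text
time: 14.45
ee_pos: [0.5494, -0.1921, 0.0305]
eef_rot: [0.669, 0.743, -0.0, -0.0]
ft_force: [0.1, 0.2, -3.7]
width: 0.0354
grip_force: 30.0
```

Emit:
drive_tool:
  series: [0, 0, 0, 0, 0, 0.06, -1, 0, 0, 0, 0, 0, 0.1, -1, 0, 0, 0, 0, 0, 0.1, -1]

```text
time: 14.7
ee_pos: [0.5509, -0.1933, 0.0288]
eef_rot: [0.67, 0.742, 0.001, 0.001]
ft_force: [-0.6, 0.3, -4.9]
width: 0.0354
grip_force: 30.0
```

Emit:
drive_tool:
  series: [0, 0, 0, 0, 0, 0.04, -1, 0, 0, 0, 0, 0, 0.08, -1, 0, 0, 0, 0, 0, 0.08, -1]

```text
time: 14.95
ee_pos: [0.551, -0.1934, 0.0265]
eef_rot: [0.67, 0.742, 0.001, 0.001]
ft_force: [-4.7, 1.7, 11.4]
width: 0.0356
grip_force: 30.0
```

Emit:
drive_tool:
  series: [0, 0, 0, 0, 0, 0.04, -1, 0, 0, 0, 0, 0, 0.04, -1]

```text
time: 15.12
ee_pos: [0.551, -0.1934, 0.0263]
eef_rot: [0.67, 0.742, 0.001, 0.001]
ft_force: [-11.8, 5.4, 29.6]
width: 0.0353
grip_force: 30.0
```

Emit:
drive_tool:
  series: [0, 0, 0, 0, 0, -0.09, -1, 0, 0, 0, 0, 0, -0.09, -1, 0, 0, 0, -0.1, 0, -0.09, -1, 0, 0, 0, -0.2, 0, -0.09, -1, 0, 0, 0, -0.3, 0, -0.09, -1, 0, 0, 0, -0.4, 0, -0.09, -1, 0, 0, 0, -0.5, 0, -0.09, -1, 0, 0, 0, -0.6, 0, -0.09, -1, 0, 0, 0, -0.68, 0, -0.09, -1, 0, 0, 0, -0.68, 0, -0.09, -1]
  grip_force: 15

```text
time: 15.95
ee_pos: [0.5529, -0.2214, 0.0267]
eef_rot: [0.67, 0.742, -0.0, 0.001]
ft_force: [-0.4, -0.0, -4.0]
width: 0.036
grip_force: 15.0
```

```bash
cat > dk.py <<'E'
from h import *
import sys
s=telemetry.read_state();Rm=DR.T@R.from_quat(s["eef_rot"]).as_matrix()
print("t",s["time"],"tcp deck",toD(s["ee_pos"])[0],"yaw",Rm[0,0].round(4),"F deck",DR.T@s["ft_force"],"w",s["width"])
for cam,win in (("scene",(180,360,150,270)),("top",(340,470,195,310))):
    im=camera(cam)[:,:,::-1];cv2.imwrite(f"pics/{cam}_{s['time']:.2f}.png",im);h=cv2.cvtColor(im,cv2.COLOR_BGR2HSV);m=cv2.inRange(h,(126,60,50),(150,255,255))
    k=np.zeros_like(m);x0,x1,y0,y1=win;k[y0:y1,x0:x1]=m[y0:y1,x0:x1];n,l,st,ce=cv2.connectedComponentsWithStats(k)
    for j in range(1,n):
        if st[j,4]>5: print(cam,st[j,4],toD(onz(get_calibration(cam),ce[j],.054))[0,:2])
E
python3 dk.py
```

```text
t 15.95 tcp deck [-0.0253 -0.0177  0.0147] yaw 0.0053 F deck [-0.4237  0.0393 -3.9536] w 0.03598529035749297
scene 15 [-0.0227 -0.0084]
scene 14 [-0.0214  0.0142]
scene 13 [-0.0207  0.0374]
top 14 [-0.0246  0.0374]
```

Emit:
drive_tool:
  series: [0, 0, 0, -0.04, 0, 0, -1, 0, 0, 0, -0.08, 0, 0, -1, 0, 0, 0, -0.12, 0, 0, -1, 0, 0, 0, -0.12, 0, 0, -1]

```text
time: 16.38
ee_pos: [0.5535, -0.2255, 0.0268]
eef_rot: [0.67, 0.742, 0.0, 0.001]
ft_force: [-0.7, -0.2, -3.7]
width: 0.0358
grip_force: 15.0
```

Emit:
drive_tool:
  series: [0, 0, 0, -0.03, 0, 0, -1, 0, 0, 0, -0.06, 0, 0, -1, 0, 0, 0, -0.06, 0, 0, -1]

```text
time: 16.63
ee_pos: [0.5538, -0.2278, 0.0268]
eef_rot: [0.67, 0.742, 0.0, 0.001]
ft_force: [0.4, 0.2, -4.4]
width: 0.0356
grip_force: 15.0
```

Emit:
drive_tool:
  series: [0, 0, 0, -0.03, 0, 0, -1, 0, 0, 0, -0.06, 0, 0, -1, 0, 0, 0, -0.06, 0, 0, -1]

```text
time: 16.88
ee_pos: [0.554, -0.2302, 0.0268]
eef_rot: [0.67, 0.742, 0.0, 0.001]
ft_force: [-0.2, 0.7, -4.5]
width: 0.0356
grip_force: 15.0
```

Emit:
drive_tool:
  series: [0, 0, 0, -0.03, 0, 0, -1, 0, 0, 0, -0.06, 0, 0, -1, 0, 0, 0, -0.06, 0, 0, -1]

```text
time: 17.13
ee_pos: [0.5542, -0.2313, 0.0267]
eef_rot: [0.67, 0.743, 0.001, -0.0]
ft_force: [-1.1, 3.6, -1.8]
width: 0.0357
grip_force: 15.0
```

Emit:
drive_tool:
  series: [0, 0, 0, -0.03, 0, 0, -1, 0, 0, 0, -0.06, 0, 0, -1, 0, 0, 0, -0.06, 0, 0, -1]

```text
time: 17.38
ee_pos: [0.5542, -0.2315, 0.0266]
eef_rot: [0.669, 0.743, 0.001, -0.002]
ft_force: [-6.0, 11.8, 4.7]
width: 0.0357
grip_force: 15.0
```

Emit:
drive_tool:
  series: [0, 0, 0, 0.05, 0, 0, -1, 0, 0, 0, 0.05, 0, 0, 0.3, 0, 0, 0, 0.05, 0, 0, 0.3, 0, 0, 0, 0.05, 0, 0, 0.3, 0, 0, 0, 0.05, 0, 0, 0.3, 0, 0, 0, 0.05, 0, -0.5, 0.3, 0, 0, 0, 0.1, 0, -1.1, 0, 0, 0, 0, 0.19, 0, -1.6, -1, 0, 0, 0, 0.19, -0.5, -1.6, -1, 0, 0, 0, 0.19, -1.15, -1.6, -1]

```text
time: 18.22
ee_pos: [0.5097, -0.2318, 0.0921]
eef_rot: [0.669, 0.743, 0.001, 0.003]
ft_force: [-0.1, 0.2, -1.1]
width: 0.0376
grip_force: 0.0
```

```bash
python3 dk.py
```

```text
t 18.2167 tcp deck [-0.0693 -0.0234  0.0801] yaw 0.0023 F deck [-0.0628  0.1888 -1.1496] w 0.03764969165287382
scene 12 [-0.0207 -0.0636]
scene 13 [-0.0205 -0.0414]
scene 12 [-0.0208 -0.017 ]
scene 13 [-0.0206  0.0047]
scene 12 [-0.0209  0.0274]
top 13 [-0.0258  0.0041]
top 13 [-0.0245  0.0282]
```

Emit:
drive_tool:
  series: [0, 0, 0, 0, -0.1, 0, -1, 0, 0, 0, 0, -0.1, 0, -1, 0, 0, 0, 0, -0.1, 0, -1, 0, 0, 0, 0, -0.1, 0, -1, 0, 0, 0, 0, -0.1, 0, -1, 0, 0, 0, 0, -0.1, 0.6, -1, 0, 0, 0, 0, -0.1, 1.2, -1, 0, 0, 0, 0, -0.1, 1.58, -1, 0, 0, 0, 0, -0.1, 1.58, -1]

```text
time: 19.07
ee_pos: [0.5022, -0.2313, 0.0245]
eef_rot: [0.67, 0.742, -0.001, -0.001]
ft_force: [-0.7, 0.2, 0.1]
width: 0.0004
grip_force: 0.0
```

Emit:
drive_tool:
  series: [0, 0, 0, 0, 0.12, 0, -1, 0, 0, 0, 0, 0.24, 0, -1, 0, 0, 0, 0, 0.36, 0, -1, 0, 0, 0, 0, 0.48, 0, -1, 0, 0, 0, 0, 0.6, 0, -1, 0, 0, 0, 0, 0.72, 0, -1, 0, 0, 0, 0, 0.84, 0, -1, 0, 0, 0, 0, 0.84, 0, -1]

```text
time: 19.73
ee_pos: [0.537, -0.2288, 0.0277]
eef_rot: [0.67, 0.742, -0.0, -0.0]
ft_force: [-4.8, 0.3, 2.3]
width: 0.0004
grip_force: 2.2
```

```bash
python3 dk.py
```

```text
t 19.7333 tcp deck [-0.0418 -0.0234  0.0157] yaw 0.0044 F deck [-4.7181  0.827   2.3398] w 0.00035371386272292475
scene 14 [-0.0114 -0.0177]
scene 15 [-0.0112  0.0047]
scene 13 [-0.0101  0.0279]
top 14 [-0.015  0.028]
top 10 [-0.0149  0.007 ]
```

Emit:
drive_tool:
  series: [0, 0, 0, 0, 0.1, 0, -1, 0, 0, 0, 0, 0.2, 0, -1, 0, 0, 0, 0, 0.3, 0, -1, 0, 0, 0, 0, 0.4, 0, -1, 0, 0, 0, 0, 0.5, 0, -1, 0, 0, 0, 0, 0.5, 0, -1]

```text
time: 20.33
ee_pos: [0.5571, -0.2266, 0.0276]
eef_rot: [0.67, 0.742, -0.0, 0.0]
ft_force: [-2.6, 0.6, 0.4]
width: 0.0002
grip_force: 1.6
```

```bash
python3 dk.py
```

```text
t 20.3333 tcp deck [-0.0216 -0.0233  0.0156] yaw 0.0043 F deck [-2.524   0.9033  0.3676] w 0.0002215936727210188
scene 14 [ 0.0092 -0.0183]
scene 11 [0.0098 0.0058]
scene 13 [0.0097 0.0274]
top 9 [0.0057 0.0071]
top 9 [0.0042 0.0281]
```

Emit:
drive_tool:
  series: [0, 0, 0, 0, 0.03, 0, -1, 0, 0, 0, 0, 0.06, 0, -1, 0, 0, 0, 0, 0.06, 0, -1]

```text
time: 20.68
ee_pos: [0.5595, -0.2265, 0.0276]
eef_rot: [0.67, 0.742, 0.0, 0.001]
ft_force: [-5.1, 0.3, 1.9]
width: 0.0006
grip_force: 2.1
```

Emit:
drive_tool:
  series: [0, 0, 0, 0, 0.03, 0, -1, 0, 0, 0, 0, 0.06, 0, -1, 0, 0, 0, 0, 0.06, 0, -1]

```text
time: 20.93
ee_pos: [0.562, -0.2262, 0.0276]
eef_rot: [0.67, 0.742, 0.0, 0.001]
ft_force: [-3.7, -0.0, 1.5]
width: 0.0006
grip_force: 2.0
```

Still sliding freely, with about 2–4 mm to go.

Emit:
drive_tool:
  series: [0, 0, 0, 0, 0.03, 0, -1, 0, 0, 0, 0, 0.05, 0, -1, 0, 0, 0, 0, 0.05, 0, -1]

```text
time: 21.18
ee_pos: [0.5642, -0.226, 0.0276]
eef_rot: [0.67, 0.742, 0.0, 0.001]
ft_force: [-3.8, -0.0, 0.8]
width: 0.0009
grip_force: 1.9
```

Emit:
drive_tool:
  series: [0, 0, 0, 0, 0.03, 0, -1, 0, 0, 0, 0, 0.05, 0, -1, 0, 0, 0, 0, 0.05, 0, -1]

```text
time: 21.43
ee_pos: [0.5654, -0.2263, 0.0275]
eef_rot: [0.67, 0.742, -0.0, 0.0]
ft_force: [-5.8, -0.5, 1.8]
width: 0.0005
grip_force: 3.3
```

```bash
python3 dk.py
```

```text
t 21.4333 tcp deck [-0.0133 -0.0239  0.0155] yaw 0.0047 F deck [-5.8521  0.1401  1.7782] w 0.00045648948776613377
scene 15 [ 0.0164 -0.0188]
scene 14 [0.0173 0.0042]
scene 15 [0.0174 0.0269]
top 11 [0.0134 0.0066]
top 16 [0.0136 0.0264]
```

Emit:
drive_tool:
  series: [0, 0, 0, 0, 0.03, 0, -1, 0, 0, 0, 0, 0.05, 0, -1, 0, 0, 0, 0, 0.05, 0, -1]

```text
time: 21.78
ee_pos: [0.5655, -0.2263, 0.0274]
eef_rot: [0.671, 0.742, -0.001, -0.001]
ft_force: [-14.2, 0.4, 10.2]
width: 0.0005
grip_force: 7.5
```

Emit:
drive_tool:
  series: [0, 0, 0, 0, 0.02, 0, -1, 0, 0, 0, 0, 0.04, 0, -1, 0, 0, 0, 0, 0.04, 0, -1]

```text
time: 22.03
ee_pos: [0.5656, -0.2263, 0.0274]
eef_rot: [0.671, 0.742, -0.002, -0.002]
ft_force: [-21.6, 2.0, 16.1]
width: 0.0006
grip_force: 10.9
```

Emit:
drive_tool:
  series: [0, 0, 0, 0, -0.3, 0, -1, 0, 0, 0, 0, -0.4, 0, -1, 0, 0, 0, 0, -0.4, -0.8, -1, 0, 0, 0, 0, -0.4, -1.5, -1, 0, 0, 0, 0.8, 0, -1.5, -1, 0, 0, 0, 1.6, 0.37, -1.5, -1, 0, 0, 0, 2.3, 0.37, -1.5, -1, 0, 0, 0, 2.3, 0.37, -1.5, -1, 0, 0, 0, 2.3, 0.37, -1.5, -1]

```text
time: 22.78
ee_pos: [0.5761, -0.1299, 0.0878]
eef_rot: [0.669, 0.744, 0.001, 0.001]
ft_force: [-0.1, -0.8, -0.4]
width: 0.0006
grip_force: 0.0
```

```bash
python3 dk.py;python3 - <<'E'
from h import *
im=camera("wrist")[:,:,::-1];cv2.imwrite("pics/w22.png",im);c=get_calibration("wrist");h=cv2.cvtColor(im,cv2.COLOR_BGR2HSV);m=cv2.inRange(h,(100,120,30),(125,255,255))
for y in range(60,300,30):
    x=np.flatnonzero(m[y]); 
    if len(x)>5: print(y,x.min(),x.max(),toD(onz(c,[(x.min(),y),(x.max()+1,y)],.034))[:,:2].round(4).tolist())
E
```

```text
t 22.7833 tcp deck [0.0076 0.0708 0.0758] yaw 0.0002 F deck [-0.1423 -0.8228 -0.389 ] w 0.0005517649916290692
scene 16 [ 0.0164 -0.0647]
top 14 [ 0.0137 -0.065 ]
270 344 372 [[0.0289, 0.0593], [0.047, 0.0592]]
```

Emit:
drive_tool:
  series: [0, 0, 0, 0, 0, 0.8, -1, 0, 0, 0, 0, 0, 1.5, -1, 0, 0, 0, 0, 0, 1.5, -1, 0, 0, 0, -0.15, 0, 1.5, -1, 0, 0, 0, -0.3, 0, 1.5, -1, 0, 0, 0, -0.4, 0, 1.5, -1, 0, 0, 0, -0.45, 0, 1.5, -1, 0, 0, 0, -0.48, 0, 1.5, -1]

```text
time: 23.6
ee_pos: [0.5778, -0.1514, 0.0289]
eef_rot: [0.67, 0.742, 0.001, 0.001]
ft_force: [-0.4, 5.0, 3.5]
width: 0.0001
grip_force: 2.5
```

Emit:
drive_tool:
  series: [0, 0, 0, -0.04, 0, 0, -1, 0, 0, 0, -0.08, 0, 0, -1, 0, 0, 0, -0.08, 0, 0, -1]

```text
time: 23.85
ee_pos: [0.578, -0.1516, 0.0285]
eef_rot: [0.669, 0.743, 0.002, -0.0]
ft_force: [-3.7, 10.7, 9.5]
width: 0.0003
grip_force: 5.5
```

Emit:
drive_tool:
  series: [0, 0, 0, -0.03, 0, 0, -1, 0, 0, 0, -0.06, 0, 0, -1, 0, 0, 0, -0.06, 0, 0, -1]

```text
time: 24.1
ee_pos: [0.578, -0.1518, 0.0284]
eef_rot: [0.669, 0.744, 0.002, -0.002]
ft_force: [-5.8, 16.5, 12.7]
width: 0.0006
grip_force: 8.8
```

Emit:
drive_tool:
  series: [0, 0, 0, 0.2, 0, 0, -1, 0, 0, 0, 0.5, 0, 0, -1, 0, 0, 0, 0.7, 0, -0.8, -1, 0, 0, 0, 0.7, 0, -1.6, -1, 0, 0, 0, 0.7, -1, -2.6, -1, 0, 0, 0, 1, -2, -3.5, -1, 0, 0, 0, 1.5, -3, -3.5, -1, 0, 0, 0, 2, -4, -3.5, -1, 0, 0, 0, 2, -4, -3.5, -1]

```text
time: 24.85
ee_pos: [0.4077, -0.0934, 0.1675]
eef_rot: [0.67, 0.742, 0.001, 0.001]
ft_force: [-0.3, 0.2, 0.5]
width: 0.0008
grip_force: 0.0
```

```bash
python3 dk.py;python3 - <<'E'
from h import *
ct=get_calibration("top");im=camera("top")[:,:,::-1];h=cv2.cvtColor(im,cv2.COLOR_BGR2HSV)
for nm,m,z in (("blue",cv2.inRange(h,(100,130,40),(125,255,255)),.034),("white",cv2.inRange(h,(0,0,120),(180,40,255)),.042)):
    k=np.zeros_like(m);k[215:270,362:450]=m[215:270,362:450]
    for c in cv2.findContours(k,0,2)[0]:
        if cv2.contourArea(c)>25: print(nm,cv2.contourArea(c),toD(onz(ct,cv2.boxPoints(cv2.minAreaRect(c)),z))[:,:2].round(4).tolist())
cs=get_calibration("scene");im=cv2.imread("pics/scene0.png");h=cv2.cvtColor(im,cv2.COLOR_BGR2HSV);m=cv2.inRange(h,(100,130,40),(125,255,255));k=np.zeros_like(m);k[170:250,215:320]=m[170:250,215:320]
for c in cv2.findContours(k,0,2)[0]:
    if cv2.contourArea(c)>25: print("scene blue",toD(onz(cs,cv2.boxPoints(cv2.minAreaRect(c)),.030))[:,:2].round(4).tolist())
E
```

```text
t 24.85 tcp deck [-0.156   0.125   0.1555] yaw 0.0047 F deck [-0.2372  0.2579  0.4763] w 0.0008049207190273557
scene 16 [ 0.0164 -0.0647]
scene 11 [ 0.0179 -0.04  ]
scene 13 [ 0.0169 -0.0195]
scene 14 [0.0173 0.0042]
scene 12 [0.0172 0.0278]
top 16 [ 0.0141 -0.0634]
top 14 [ 0.0133 -0.0416]
top 14 [0.0132 0.0045]
top 13 [ 0.0132 -0.0171]
top 13 [0.0125 0.0269]
blue 105.5 [[0.0466, 0.0701], [0.0468, -0.0242], [0.0312, -0.0238], [0.031, 0.0703]]
blue 42.0 [[0.0477, -0.0772], [0.0492, -0.0906], [-0.0054, -0.0945], [-0.0069, -0.0812]]
white 503.0 [[0.0314, 0.0376], [0.0322, -0.079], [-0.0017, -0.078], [-0.0024, 0.0381]]
white 145.0 [[0.1033, 0.0869], [0.0882, -0.0293], [0.0706, -0.0266], [0.0856, 0.0894]]
```

```bash
python3 -c "
from bench import r
print(r.close_job())"
```

```text
the job is handed in; nothing more can be done
None
```

The job is handed in at about 25 s: the lavender rack was freed into the pan, set upright on the deck, slid against the fence and end stop (peak reading about 22 N), and released; the last top view put it flush against both within the camera's ~2 mm accuracy, and the verdict was not reported back to me.

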